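# Neutralise a dry vial at the ionising blower, held in tongs

### The arm

A 6-joint arm with a two-finger parallel gripper is mounted at the origin on the work surface. World frame = base frame: x ahead of the robot, y to its left, z up, the work surface at z = 0. Lengths are in m, angles in rad, forces in N, time in s.
With the tool pointing down it reaches from about 0.3 to 0.95 m from the base axis. Payload 3.1 kg.
Tool frame: the origin (TCP) lies between the finger pads; the fingertips stand 14 mm ahead of it and the grasp point (between the pads) lies 5 mm behind it; z points along the fingers, y is the line along which they close (so a half turn about z gives the same grasp; the last joint's range is limited). The gripper opens to 85 mm and grips with 20 to 120 N. Pads are 22 mm wide; open, the fingers measure 114 mm over their backs; the gripper's body (76 mm by 85 mm) begins 54 mm behind the grasp point. The pads swing forward as they close: fully open they stand 13 mm farther back than shut.
Start: joints at [-1.194, 0.308, 1.634, -0, 1.2, -0.07], TCP at [0.27, -0.564, 0.245] pointing down, gripper open.
Joint ranges: [-3.06, 3.06], [-0.79, 1.96], [0.05, 2.63], [-1.19, 4.34], [0.05, 2.64], [-2.94, 2.94]. Speed limits (rad/s): [2.79, 2.79, 3.14, 3.14, 3.14, 3.14].

### API

Orientations are given as [roll, pitch, yaw] about the fixed x, y, z axes, in that order (R = Rz(yaw) Ry(pitch) Rx(roll)).
In Python, from station import telemetry, cams, job gives the robot as it stands. The module is installed in compiled form; this text tells all that it offers.
- The arm moves only by the tool send_rows, never from a script. Its argument "commands" is one flat list of numbers, 6 for each row, row after row: the shift along the tool's x, y, z as a fraction of full scale, then the turn, a rotation vector about the tool's x, y, z as a fraction of full scale. A call has 1 to 10 rows; each row is the pose to reach, as a shift and turn from the pose commanded when the call began, along the tool's axes at that moment; what a row does not reach only later rows make up. Full scale, the value 1, is 0.15 m for a shift and pi/2 rad for a turn. A row lasts 1/8 s, in which the tool goes at most 62.5 mm and 10.7 degrees, less where a joint would pass 70% of its speed; a pose out of reach is approached as far as the arm can. A call with a number of a shift or a turn outside -1 to 1 is refused whole. A call with a gripper value outside its range is refused whole. "gripper" is the finger opening in mm, from 0 to 85.4, set as the call begins (left out, the last holds). The fingers move at their own pace and stop on an object; "squeeze" is the grip in N (left out, the last holds). Time passes only in rows, so rows that repeat a pose let the fingers close. It gives the time, the measured TCP pose, the force, the opening and the grip force at its end, in the units of the state.
- telemetry.get_obs(): the state, without advancing time (a new reading comes with each control period).
- cams.grab_frame(name): name is "scene" or "top" or "wrist"; returns a dict with "frame" (384x512x3 uint8, red, green, blue), "z_map" (384x512 float32, m along the optical axis (not along the pixel's ray), 0 where there is no reading), "mtx" (3x3 intrinsics, pixels), "origin" and "attitude" of the camera in the world; the wrist camera has in their place "tool_from_camera" (4x4, takes a point from camera to tool coordinates, whose origin is the TCP and whose axes are the flange's). Camera axes: x right, y down, z forward; pixel columns grow to the right and rows downward; lengths in m; the calibration is good to about 2 mm. A picture is of the moment at which its call begins: read the wrist's pose just before it.
- job.job_done(): hands the job in; it is judged then, once.
The state is a dict: "time_s": time; "joint_positions": joint angles; "qvel": joint speeds; "effort": joint torques, N m; "eef_pos": TCP position; "ee_rot": TCP orientation; "force": force on the tool from outside, world axes, zero at the start; "ft_torque": the same for the moment, N m; "width": finger opening in m; "grip_force": force on a finger pad.
Only numpy, scipy, OpenCV 4.12 (cv2) and the standard library are available. Lean on these libraries where they do the work, as an engineer would, in place of code of your own. Each camera call takes 0.05 s, during which the arm holds its last target. There are 200 camera calls.

### The job

Start the ionising blower by twisting the start knob on its top clockwise to its stop and letting it spring back. Then take the steel tongs from their rest, grip the short vial on the cooling plate with the tongs (never with the robot's own fingers), lift it and hold it upright in the blower's air stream, about 8 cm straight in front of the round outlet and level with its centre. Finish while still holding it there in the tongs; leave the tall vial, the squat jar and the brush where they are.

Things in the scene. Friction and masses are not known exactly. Their poses are not given: they have to be found in the camera images.
- ioniser: White benchtop ionising blower, fixed, 90 deep (x) x 140 wide (y) x 180 mm high; origin at the centre of its underside, which stands on the 3 mm green mat. Its front with the round grille faces its own -x. The start knob is on top, on the origin's vertical axis.
- outlet (a point): Centre of the blower's round outlet grille (100 mm diameter), 105 mm above the blower's underside and 50 mm ahead of its axis; same axes as the blower: the air blows along this point's -x.
- start_knob (a joint): Angle of the start knob: 0 at rest, grows clockwise seen from above to a hard stop at 1.05 rad. A spring (about 0.04 N m at rest, 0.17 N m at the stop) turns it back to 0 when let go.
- knob_grip (a point): Point on the knob's vertical axis at the height to grip it, 26 mm above the top of the blower. The knob is a black bar 42 long (this point's x) x 12 thick (y), standing from 6 to 34 mm above the blower's top on a 44 mm round skirt 6 mm high; the axes turn with the knob.
- tongs: Sprung steel tongs, 200 mm long, 80 g, lying on their side on the rest; they close horizontally. Origin: on the midline at mid-height, where to hold them (near the centre of mass); x points to the jaws, z up. Two upright strip arms, 16 high and 3 mm thick, run forward from a bow at x = -94 mm. Over their outsides at the origin: 52 mm open, 30 mm (arms parallel) when closed on a 26 mm vial.
- jaw_middle (a point): Point midway between the V-bent jaws, 90 mm ahead of the tongs' origin on the midline, at mid-height: a gripped vial's axis sits here. The jaws reach from 76 to 105 mm ahead of the origin. Open, their inner edges stand 59 mm apart and their outsides 84 mm; with 44 mm over the arms at the origin, 43 and 67 mm.
- tongs_left (a joint): How far the left arm of the tongs has closed: 0 open, about 0.14 rad on a 26 mm vial, 0.18 at most; the right arm moves alike (hinges 80 mm behind the origin). At the origin each arm pushes out with 4 N open, 8 N closed; let go, they spring open. Squeezed there only to a width of 43 to 47 mm they can be carried with the jaws still open enough for the vial.
- tongs_rest: White plastic instrument rest, fixed, 116 (x) x 92 (y) mm, origin at the centre of its underside on the mat. Two saddles, 10 mm thick, at x = -46 and +46 mm carry the tongs 30 mm above its underside; end stops at y = +-43 mm rise to 38 mm. Between the saddles it is only 6 mm high. The tongs' origin lies over its origin, their x along its x.
- cooling_plate: Aluminium plate, fixed, 90 (x) x 240 (y) x 16 mm, origin at the centre of its underside on the mat. The short vial, the tall vial and the squat jar stand on it in a row along its y, 80 mm apart, in any order.
- short_vial: The vial to be taken: amber glass body 26 mm in diameter and 32 mm high, white screw cap 23 mm in diameter, 46 mm high in all, about 26 g, loose. Origin at the centre of its underside. The shorter of the two narrow vials.
- vial_middle (a point): Point on the short vial's axis 18 mm above its underside: the height to grip the glass body.
- tall_vial: Bystander: amber vial with white cap, 26 mm in diameter, 70 mm high, loose; origin at the centre of its underside.
- squat_jar: Bystander: wide low amber jar with white cap, 44 mm in diameter, 32 mm high, loose; origin at the centre of its underside.
- brush: Bystander: slim dark brush 180 mm long, 8 mm high, lying on the mat beyond the tongs; origin at the centre of its underside, its length along x.

How it is judged:
By the outcome, as a careful person would: the job done as asked, in the order asked, and still so for the second after the job is handed in, while the arm keeps its last pose, push and grip.
It also fails if it takes over 56 s, if anything falls off the work surface, if the arm or the gripper's body presses on something with over 40 N, if the wrist force passes 120 N, or if a joint passes its speed limit or range.

## Working session

There is one attempt and no reset: what is moved stays moved. The work goes in short steps, Python scripts to look and compute and a tool call to move; the robot and the scene stay as the last step left them, time stands still between calls to the robot, and variables do not carry over. Pictures are saved under pics/ and viewed, at most 10 in all, crops included, and the job is handed in when it is done.

Besides the shell and the picture viewer there is one more tool, called as name(argument=value, ...) on one line, values as JSON. send_rows: Moves the arm, as the interface text tells. Its arguments: {"type":"object","properties":{"commands":{"type":"array","items":{"type":"number"}},"gripper":{"type":"number"},"squeeze":{"type":"number"}},"required":["commands"]}

```bash
mkdir -p pics
cat > h.py <<'E'
import numpy as np, cv2
from scipy.spatial.transform import Rotation as R
from station import telemetry, cams, job
def save(name,out):
    f=cams.grab_frame(name); cv2.imwrite(f'pics/{out}.png',cv2.cvtColor(f['frame'],cv2.COLOR_RGB2BGR))
    np.savez(f'pics/{out}.npz',**{k:v for k,v in f.items()}); return f
def cloud(f,T=None):
    z=f['z_map']; v,u=np.mgrid[:z.shape[0],:z.shape[1]]
    K=f['mtx']; p=np.stack([(u-K[0,2])*z/K[0,0],(v-K[1,2])*z/K[1,1],z],-1)
    if T is None:
        A=np.array(f['attitude']); A=R.from_euler('xyz',A).as_matrix() if A.size==3 else A
        return p@A.T+np.array(f['origin'])
    return p@T[:3,:3].T+T[:3,3]
E
python3 - <<'E'
from h import *
for n in('scene','top'):
    f=save(n,n+'0'); print(n,f['mtx'].tolist(),f['origin'],f['attitude'])
print(telemetry.get_obs())
E
```

```text
scene [[368.1667132641391, 0.0, 258.62585937532566], [0.0, 368.1667132641391, 195.11825229771497], [0.0, 0.0, 1.0]] [ 1.15707445 -0.24187132  0.57815929] [-2.12314078  0.02134174  1.15492508]
top [[421.9724642596373, 0.0, 257.39498859258964], [0.0, 421.9724642596373, 187.50078999698798], [0.0, 0.0, 1.0]] [0.39305697 0.02671231 1.14242859] [-3.0048967   0.01637742 -1.56291486]
{'time_s': 0.1, 'joint_positions': array([-1.19370880e+00,  3.08951976e-01,  1.63508713e+00,  2.12600077e-05,
        1.19972529e+00, -6.96715933e-02]), 'qvel': array([ 0.00077927, -0.00018475, -0.00268239, -0.00087871, -0.0002084 ,
        0.00062775]), 'effort': array([ 2.81657622e-04, -4.16407013e+01, -2.77644807e+01,  1.67104623e-06,
        4.04972699e-03,  1.57008179e-05]), 'eef_pos': array([ 0.26975186, -0.56296949,  0.24412742]), 'ee_rot': array([-3.13942756e+00, -1.70934534e-04,  4.46751209e-01]), 'force': array([ 0.95714855,  0.52568218, -0.21764702]), 'ft_torque': array([-0.0106638 , -0.07229548,  0.01977047]), 'grip_force': 0.0, 'width': 0.0852298647729567}
```

View pics/scene0.png

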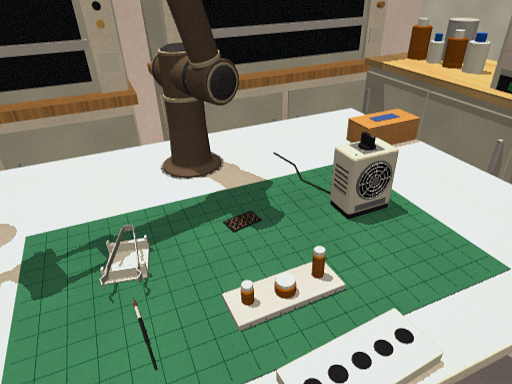

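View pics/top0.png

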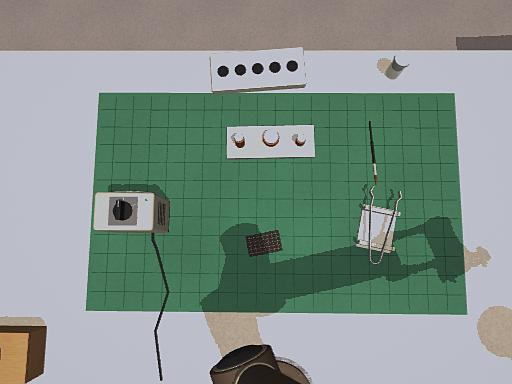

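The scene view shows the blower at right with its grille facing the viewer's front-left, and the tongs at left. In the top view the knob is at (123,210), the short vial at (300,141), the jar at (270,138), the tall vial at (238,140) and the brush at (373,150). The tongs have their bow at (376,260) and their jaws at (372,190) and (400,195).

```bash
cat > m.py <<'E'
from h import *
class F(dict): pass
P={};I={}
for n in('top','scene'):
    f=dict(np.load(f'pics/{n}0.npz')); P[n]=cloud(f); I[n]=f['frame']
t=P['top']; s=P['scene']; both=np.vstack([t.reshape(-1,3),s.reshape(-1,3)])
def sel(p,x,y,z): 
    return p[(p[:,0]>x[0])&(p[:,0]<x[1])&(p[:,1]>y[0])&(p[:,1]<y[1])&(p[:,2]>z[0])&(p[:,2]<z[1])]
def rect(p):
    c,wh,a=cv2.minAreaRect(p[:,:2].astype(np.float32)*1000); return np.round(c,1),np.round(wh,1),round(a,2)
for nm,(u,v) in dict(knob=(123,210),short=(300,139),jar=(270,137),tall=(238,138),brush=(372,150),bow=(376,258),jl=(373,190),jr=(399,195),mat=(320,200)).items(): print(nm,t[v,u].round(4))
tt=t.reshape(-1,3)
E
python3 - <<'E'
from m import *
bl=sel(tt,(.2,.6),(.2,.6),(.165,.19)); print('blower top',len(bl),rect(bl),np.median(bl[:,2]))
k=sel(tt,(.2,.6),(.2,.6),(.2,.24)); print('knob',len(k),rect(k),np.median(k[:,2]),k[:,2].max())
c=sel(tt,(.4,.7),(-.2,.2),(.013,.023)); print('plate',len(c),rect(c),np.median(c[:,2]))
for n,p in P.items():
  q=p.reshape(-1,3)
  for nm,y in dict(a=(-.13,-.04),b=(-.04,.03),c=(.03,.13)).items():
    v=sel(q,(.45,.6),y,(.03,.12)); print(n,nm,len(v),rect(v) if len(v)>3 else '',v[:,2].max() if len(v) else '')
  g=sel(q,(.15,.5),(-.45,-.2),(.028,.07)); print('tongs',len(g),rect(g),g[:,2].max(), np.median(g[:,2]))
  sd=sel(q,(.15,.5),(-.45,-.2),(.006,.06)); print('rest+tongs',rect(sd))
E
```

```text
knob [0.4702 0.347  0.1948]
short [ 0.6698 -0.0649  0.0648]
jar [0.679  0.0134 0.0492]
tall [0.6662 0.096  0.0868]
brush [ 0.6546 -0.2665  0.0065]
bow [ 0.3627 -0.2694  0.0037]
jl [ 0.545  -0.2677  0.    ]
jr [ 0.5268 -0.3247  0.0402]
mat [ 0.5168 -0.1237 -0.0007]
blower top 2189 (array([469.8, 351. ]), array([ 88.6, 139.1]), 0.12) 0.181256981094304
knob 140 (array([469.9, 351.6]), array([13.1, 42.5]), 88.41) 0.2147587474360092 0.2196944150798592
plate 1723 (array([664.7,  11.5]), array([ 70.8, 238.5]), 0.54) 0.01750669552569617
top a 0  
top b 0  
top c 0  
tongs 575 (array([ 428. , -268.2]), array([ 91.9, 158.6]), 78.49) 0.05164088289888413 0.038163433571592575
rest+tongs (array([ 361.3, -325. ]), array([247.5, 276.6]), 89.47)
scene a 0  
scene b 0  
scene c 0  
tongs 639 (array([ 427.3, -267.6]), array([ 91.2, 156.7]), 78.55) 0.051133989950555514 0.03608881329778557
rest+tongs (array([ 427.3, -266.7]), array([ 94.1, 156.5]), 79.05)
```

```bash
cat > plan.py <<'E'
from h import *
def plan(targets, start=None, tool=None):
    """targets: list of (x,y,z,yaw) tool-down poses; prints one row per call and rows needed."""
    o=telemetry.get_obs()
    if start is None: p=np.array(o['eef_pos']); A=R.from_euler('xyz',o['ee_rot'])
    else: p=np.array(start[:3]); A=R.from_euler('xyz',[np.pi,0,start[3]])
    for t in targets:
        B=R.from_euler('xyz',[np.pi,0,t[3]])
        d=A.inv().apply(np.array(t[:3])-p); r=(A.inv()*B).as_rotvec()
        row=np.round(np.r_[d/.15,r/(np.pi/2)],3)
        n=max(np.linalg.norm(d)/.0625,np.degrees(np.linalg.norm(r))/10.7)
        print(t,'->',row.tolist(),'rows %.1f'%n,'' if abs(row).max()<=1 else 'TOO BIG')
        p=p+A.apply(row[:3]*.15); A=A*R.from_rotvec(row[3:]*np.pi/2)
E
python3 - <<'E'
from plan import *
o=telemetry.get_obs(); a=np.r_[o['eef_pos'],.447]; b=np.array([.47,.351,.33,3.1416])
plan([tuple(np.round(a+(b-a)*i/7,4)) for i in range(1,8)])
f=cams.grab_frame('wrist'); print(f['tool_from_camera'].round(4).tolist(), f['mtx'].tolist())
E
```

```text
(np.float64(0.2984), np.float64(-0.4324), np.float64(0.2564), np.float64(0.8319)) -> [0.548, -0.703, -0.08, -0.001, -0.0, -0.245] rows 2.1 
(np.float64(0.327), np.float64(-0.3018), np.float64(0.2687), np.float64(1.2169)) -> [0.772, -0.445, -0.081, -0.0, -0.0, -0.245] rows 2.1 
(np.float64(0.3556), np.float64(-0.1713), np.float64(0.2809), np.float64(1.6018)) -> [0.882, -0.123, -0.081, 0.0, -0.001, -0.245] rows 2.1 
(np.float64(0.3842), np.float64(-0.0407), np.float64(0.2932), np.float64(1.9868)) -> [0.865, 0.217, -0.083, -0.0, 0.0, -0.245] rows 2.1 
(np.float64(0.4128), np.float64(0.0899), np.float64(0.3055), np.float64(2.3717)) -> [0.72, 0.526, -0.083, -0.0, 0.0, -0.245] rows 2.1 
(np.float64(0.4414), np.float64(0.2204), np.float64(0.3177), np.float64(2.7567)) -> [0.469, 0.756, -0.082, -0.0, 0.0, -0.246] rows 2.1 
(np.float64(0.47), np.float64(0.351), np.float64(0.33), np.float64(3.1416)) -> [0.149, 0.879, -0.082, -0.0, 0.0, -0.245] rows 2.1 
[[0.0, -0.9586, -0.2847, 0.0728], [1.0, 0.0001, -0.0001, 0.0012], [0.0002, -0.2847, 0.9586, -0.128], [0.0, 0.0, 0.0, 1.0]] [[313.60375494016625, 0.0, 260.24388573121945], [0.0, 313.60375494016625, 189.31231210385874], [0.0, 0.0, 1.0]]
```

send_rows(commands=[0.548,-0.703,-0.08,0,0,-0.245,0.548,-0.703,-0.08,0,0,-0.245,0.548,-0.703,-0.08,0,0,-0.245])

```text
time_s: 0.52
eef_pos: [0.2988, -0.4293, 0.2567]
ee_rot: [-3.139, -0.001, 0.835]
force: [-0.1, -1.2, -0.0]
width: 0.0849
grip_force: 0.0
```

send_rows(commands=[0.772,-0.445,-0.081,0,0,-0.245,0.772,-0.445,-0.081,0,0,-0.245,0.772,-0.445,-0.081,0,0,-0.245])

```text
time_s: 0.9
eef_pos: [0.3276, -0.3003, 0.2696]
ee_rot: [3.141, -0.0, 1.219]
force: [-0.3, -0.6, -0.2]
width: 0.0857
grip_force: 0.0
```

send_rows(commands=[0.882,-0.123,-0.081,0,0,-0.245,0.882,-0.123,-0.081,0,0,-0.245,0.882,-0.123,-0.081,0,0,-0.245])

```text
time_s: 1.27
eef_pos: [0.3568, -0.1706, 0.2821]
ee_rot: [3.14, 0.001, 1.604]
force: [-0.3, -0.7, 0.1]
width: 0.0854
grip_force: 0.0
```

send_rows(commands=[0.865,0.217,-0.083,0,0,-0.245,0.865,0.217,-0.083,0,0,-0.245,0.865,0.217,-0.083,0,0,-0.245])

```text
time_s: 1.65
eef_pos: [0.3859, -0.04, 0.2947]
ee_rot: [3.14, 0.001, 1.989]
force: [0.1, -0.2, -0.3]
width: 0.0853
grip_force: 0.0
```

send_rows(commands=[0.72,0.526,-0.083,0,0,-0.245,0.72,0.526,-0.083,0,0,-0.245,0.72,0.526,-0.083,0,0,-0.245])

```text
time_s: 2.02
eef_pos: [0.4148, 0.0904, 0.3069]
ee_rot: [3.141, 0.001, 2.372]
force: [0.1, -0.4, -1.3]
width: 0.0853
grip_force: 0.0
```

send_rows(commands=[0.469,0.756,-0.082,0,0,-0.246,0.469,0.756,-0.082,0,0,-0.246,0.469,0.756,-0.082,0,0,-0.246])

```text
time_s: 2.4
eef_pos: [0.4435, 0.2203, 0.3187]
ee_rot: [-3.141, 0.001, 2.756]
force: [-0.9, -0.5, -0.8]
width: 0.0852
grip_force: 0.0
```

send_rows(commands=[0.149,0.879,-0.082,0,0,-0.245,0.149,0.879,-0.082,0,0,-0.245,0.149,0.879,-0.082,0,0,-0.245,0.149,0.879,-0.082,0,0,-0.245])

```text
time_s: 2.9
eef_pos: [0.4712, 0.3482, 0.3301]
ee_rot: [-3.139, -0.001, 3.138]
force: [0.2, -0.7, -0.5]
width: 0.0856
grip_force: 0.0
```

```bash
cat >> h.py <<'E'
def wrist(out):
    o=telemetry.get_obs(); T=np.eye(4); T[:3,:3]=R.from_euler('xyz',o['ee_rot']).as_matrix(); T[:3,3]=o['eef_pos']
    f=save('wrist',out); return f,cloud(f,T@f['tool_from_camera']),o
E
python3 - <<'E'
from m import sel,rect
from h import *
f,c,o=wrist('w_knob'); q=c.reshape(-1,3); print(o['eef_pos'],o['ee_rot'])
k=sel(q,(.4,.54),(.28,.42),(.207,.24)); print('knob',len(k),rect(k),np.median(k[:,2]))
b=sel(q,(.3,.64),(.18,.52),(.175,.187)); print('top',len(b),rect(b),np.median(b[:,2]))
E
```

```text
knob [0.4702 0.347  0.1948]
short [ 0.6698 -0.0649  0.0648]
jar [0.679  0.0134 0.0492]
tall [0.6662 0.096  0.0868]
brush [ 0.6546 -0.2665  0.0065]
bow [ 0.3627 -0.2694  0.0037]
jl [ 0.545  -0.2677  0.    ]
jr [ 0.5268 -0.3247  0.0402]
mat [ 0.5168 -0.1237 -0.0007]
[0.47118732 0.34816278 0.33007278] [-3.13890023e+00 -1.09961963e-03  3.13824954e+00]
knob 762 (array([470.4, 352.5]), array([41.1, 11.5]), 0.15) 0.21682914300119088
top 12006 (array([470.1, 352.6]), array([ 88.2, 139.5]), 0.21) 0.18237939088267258
```

View pics/w_knob.png

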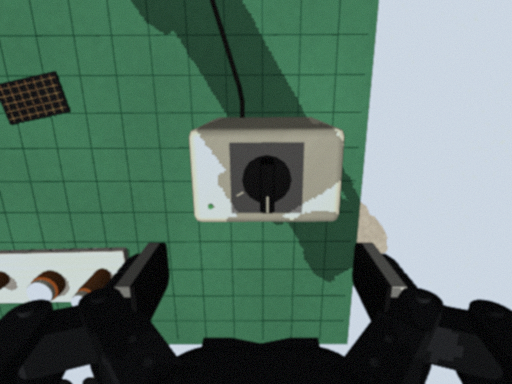

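The wrist view shows the knob bar at about (267,183), pointing fore-aft, midway between the open fingers. Its measured centre is (0.4704, 0.3525), so I'll descend there.

```bash
python3 -c "
from plan import *
plan([(.4705,.3525,.207,3.1416),(.4705,.3525,.207,3.1416-1.15)])"
```

```text
(0.4705, 0.3525, 0.207, 3.1416) -> [0.001, 0.034, 0.821, -0.002, -0.001, -0.002] rows 2.0 
(0.4705, 0.3525, 0.207, 1.9916) -> [0.0, 0.0, 0.0, 0.0, -0.0, 0.732] rows 6.2
```

send_rows(commands=[0.001,0.034,0.5,-0.002,-0.001,-0.002,0.001,0.034,0.7,-0.002,-0.001,-0.002,0.001,0.034,0.821,-0.002,-0.001,-0.002,0.001,0.034,0.821,-0.002,-0.001,-0.002,0.001,0.034,0.821,-0.002,-0.001,-0.002])

```text
time_s: 3.58
eef_pos: [0.4717, 0.3557, 0.2103]
ee_rot: [3.136, 0.005, -3.139]
force: [0.2, 0.0, -0.1]
width: 0.0854
grip_force: 0.0
```

send_rows(commands=[0,0,0,0,0,0])

```text
time_s: 3.7
eef_pos: [0.4715, 0.3561, 0.2104]
ee_rot: [3.136, 0.005, -3.138]
force: [0.0, 0.1, 0.1]
width: 0.0854
grip_force: 0.0
```

send_rows(commands=[0.006,-0.023,0.02,0,0,0,0.006,-0.023,0.02,0,0,0])

```text
time_s: 3.95
eef_pos: [0.469, 0.3517, 0.205]
ee_rot: [3.139, 0.002, -3.138]
force: [-0.4, -0.1, -0.3]
width: 0.0854
grip_force: 0.0
```

send_rows(commands=[0,0,0,0,0,0,0,0,0,0,0,0,0,0,0,0,0,0,0,0,0,0,0,0,0,0,0,0,0,0,0,0,0,0,0,0,0,0,0,0,0,0,0,0,0,0,0,0], gripper=0, squeeze=50)

```text
time_s: 4.95
eef_pos: [0.4692, 0.353, 0.2051]
ee_rot: [3.136, 0.002, -3.138]
force: [-0.8, 4.7, -1.1]
width: 0.0109
grip_force: 51.7
```

send_rows(commands=[0,0,0,0,0,0.12,0,0,0,0,0,0.24,0,0,0,0,0,0.36,0,0,0,0,0,0.48,0,0,0,0,0,0.6,0,0,0,0,0,0.67,0,0,0,0,0,0.72,0,0,0,0,0,0.73,0,0,0,0,0,0.73])

```text
time_s: 6.08
eef_pos: [0.4696, 0.3538, 0.2052]
ee_rot: [3.135, -0.003, 2.005]
force: [0.1, 7.9, -2.3]
width: 0.0111
grip_force: 70.0
```

```bash
python3 -c "
from h import *
o=telemetry.get_obs(); print({k:np.round(o[k],4) for k in ('eef_pos','ee_rot','force','ft_torque','width','joint_positions')})"
```

```text
{'eef_pos': array([0.4696, 0.3538, 0.2052]), 'ee_rot': array([ 3.1355, -0.0035,  2.0054]), 'force': array([ 0.0904,  7.8665, -2.2849]), 'ft_torque': array([1.108 , 0.0754, 1.5952]), 'width': np.float64(0.0111), 'joint_positions': array([0.5702, 0.2747, 1.7631, 0.003 , 1.0973, 0.1343])}
```

The arm turned 1.14 rad and the torque rose to 1.6 N m, so the knob is at its stop. I'll let it go and rise.

send_rows(commands=[0,0,0,0,0,0,0,0,0,0,0,0,0,0,0,0,0,0,0,0,0,0,0,0,0,0,0,0,0,0,0,0,0,0,0,0,0,0,0,0,0,0,0,0,0,0,0,0], gripper=85, squeeze=40)

```text
time_s: 7.08
eef_pos: [0.4692, 0.3519, 0.2049]
ee_rot: [3.139, -0.002, 1.999]
force: [0.1, 0.6, 0.4]
width: 0.0848
grip_force: 0.0
```

send_rows(commands=[0,0,-0.4,0,0,0,0,0,-0.8,0,0,0,0,0,-0.8,0,0,0,0,0,-0.8,0,0,0])

```text
time_s: 7.58
eef_pos: [0.4688, 0.3515, 0.3249]
ee_rot: [3.139, -0.002, 1.999]
force: [0.3, 0.0, -0.7]
width: 0.0847
grip_force: 0.0
```

Run:
```python
from h import *
f,c,o=wrist('w_knob2'); q=c.reshape(-1,3); print(o['eef_pos'],o['ee_rot'])
from m import sel,rect
k=sel(q,(.4,.54),(.28,.42),(.207,.24)); print('knob',len(k),rect(k))
c=sel(tt:=np.vstack([q]),(.5,.9),(-.2,.2),(.013,.025)); print(len(c))
f=np.load('pics/top0.npz'); 
import m
c=sel(m.tt,(.5,.9),(-.2,.25),(.013,.023)); print('plate',len(c),rect(c))
for nm,y,z in (('short',(-.11,-.02),(.055,.07)),('tall',(.05,.14),(.08,.1)),('jar',(-.03,.05),(.04,.06))):
  v=sel(m.tt,(.6,.75),y,z); print(nm,len(v),rect(v),np.median(v[:,2]))
g=sel(m.tt,(.25,.6),(-.4,-.18),(.03,.06)); 
for xa in np.arange(.32,.55,.02):
  s=g[(g[:,0]>xa)&(g[:,0]<xa+.02)]
  if len(s): print(round(xa,2),len(s),s[:,1].min().round(4),s[:,1].max().round(4))
```

```text
[0.46882492 0.35147995 0.32488053] [ 3.13880101e+00 -2.21510545e-03  1.99882468e+00]
knob [0.4702 0.347  0.1948]
short [ 0.6698 -0.0649  0.0648]
jar [0.679  0.0134 0.0492]
tall [0.6662 0.096  0.0868]
brush [ 0.6546 -0.2665  0.0065]
bow [ 0.3627 -0.2694  0.0037]
jl [ 0.545  -0.2677  0.    ]
jr [ 0.5268 -0.3247  0.0402]
mat [ 0.5168 -0.1237 -0.0007]
knob 875 (array([471. , 352.5]), array([41.8, 12.4]), 0.42)
1205
plate 2450 (array([753.7,  34. ]), array([256. , 273.3]), 3.87)
short 64 (array([674. , -67.5]), array([20.5, 21.8]), 48.19) 0.06374380283121206
tall 67 (array([669.5,  95.4]), array([20.5, 22. ]), 27.4) 0.08680479407661901
jar 179 (array([681.7,  10.6]), array([39.1, 39. ]), 44.0) 0.048952976755921807
0.34 25 -0.2689 -0.2421
0.36 48 -0.2764 -0.2402
0.38 113 -0.3073 -0.2267
0.4 67 -0.2905 -0.2171
0.42 39 -0.2972 -0.2436
0.44 44 -0.3028 -0.2444
0.46 64 -0.3257 -0.2453
0.48 124 -0.3245 -0.2347
0.5 40 -0.3243 -0.2485
0.52 43 -0.3289 -0.2472
0.54 9 -0.2571 -0.2506
```

Run:
```python
from plan import *
o=telemetry.get_obs(); a=np.r_[o['eef_pos'],2.0]; b=np.array([.43,-.268,.25,-.19])
plan([tuple((a+(b-a)*i/5).round(4).tolist()) for i in range(1,6)])
```

```text
(0.4606, 0.2273, 0.3088, 1.562) -> [-0.73, -0.389, 0.097, -0.0, -0.001, 0.278] rows 2.3 
(0.453, 0.1035, 0.2941, 1.124) -> [-0.826, -0.043, 0.097, -0.0, -0.0, 0.279] rows 2.3 
(0.4453, -0.0204, 0.2794, 0.686) -> [-0.767, 0.31, 0.098, -0.0, -0.0, 0.279] rows 2.3 
(0.4377, -0.1442, 0.2647, 0.248) -> [-0.562, 0.607, 0.098, -0.0, 0.0, 0.279] rows 2.3 
(0.43, -0.268, 0.25, -0.19) -> [-0.251, 0.787, 0.098, -0.0, 0.0, 0.278] rows 2.3
```

send_rows(commands=[-0.73,-0.389,0.097,0,0,0.278,-0.73,-0.389,0.097,0,0,0.278,-0.73,-0.389,0.097,0,0,0.278])

```text
time_s: 8.0
eef_pos: [0.459, 0.2235, 0.3061]
ee_rot: [-3.136, 0.001, 1.555]
force: [-0.6, 0.4, 0.6]
width: 0.0846
grip_force: 0.0
```

send_rows(commands=[-0.826,-0.043,0.097,0,0,0.279,-0.826,-0.043,0.097,0,0,0.279,-0.826,-0.043,0.097,0,0,0.279])

```text
time_s: 8.38
eef_pos: [0.4516, 0.1001, 0.2917]
ee_rot: [-3.137, 0.001, 1.115]
force: [-0.5, 0.4, 0.3]
width: 0.085
grip_force: 0.0
```

send_rows(commands=[-0.767,0.31,0.098,0,0,0.279,-0.767,0.31,0.098,0,0,0.279,-0.767,0.31,0.098,0,0,0.279])

```text
time_s: 8.75
eef_pos: [0.4438, -0.0235, 0.2769]
ee_rot: [-3.137, 0.002, 0.676]
force: [0.1, 0.8, -0.3]
width: 0.085
grip_force: 0.0
```

send_rows(commands=[-0.562,0.607,0.098,0,0,0.279,-0.562,0.607,0.098,0,0,0.279,-0.562,0.607,0.098,0,0,0.279])

```text
time_s: 9.12
eef_pos: [0.4363, -0.1468, 0.2619]
ee_rot: [-3.137, 0.003, 0.238]
force: [-0.5, -0.0, 0.2]
width: 0.0852
grip_force: 0.0
```

send_rows(commands=[-0.251,0.787,0.098,0,0,0.278,-0.251,0.787,0.098,0,0,0.278,-0.251,0.787,0.098,0,0,0.278,-0.251,0.787,0.098,0,0,0.278,-0.251,0.787,0.098,0,0,0.278])

```text
time_s: 9.75
eef_pos: [0.4303, -0.2663, 0.2484]
ee_rot: [-3.137, 0.001, -0.188]
force: [-0.8, -0.6, 0.3]
width: 0.0848
grip_force: 0.0
```

```bash
sed -i '/^for nm,(u,v)/d' m.py
python3 - <<'E'
from m import sel,rect
from h import *
f,c,o=wrist('w_t'); print(o['eef_pos'],o['ee_rot']); np.save('pics/w_t_cloud.npy',c)
q=c.reshape(-1,3)
im=cv2.imread('pics/w_t.png'); cv2.imwrite('pics/w_t_big.png',cv2.resize(im,(768,576),interpolation=cv2.INTER_CUBIC))
r=sel(q,(.3,.56),(-.38,-.16),(.006,.013)); print('base',len(r),rect(r),np.median(r[:,2]))
A=R.from_euler('z',.19).as_matrix()
g=sel(q,(.25,.6),(-.4,-.18),(.040,.06)); print('tongs',len(g),np.median(g[:,2]),rect(g))
E
```

```text
[ 0.43034051 -0.26625601  0.24843908] [-3.13697109e+00  1.32144452e-03 -1.87805348e-01]
base 5196 (array([ 478.8, -279.2]), array([ 91.9, 157.5]), 78.66) 0.008458033157190653
tongs 1599 0.04806991954918399 (array([ 447.5, -272.9]), array([ 91.6, 198.2]), 78.7)
```

View pics/w_t_big.png

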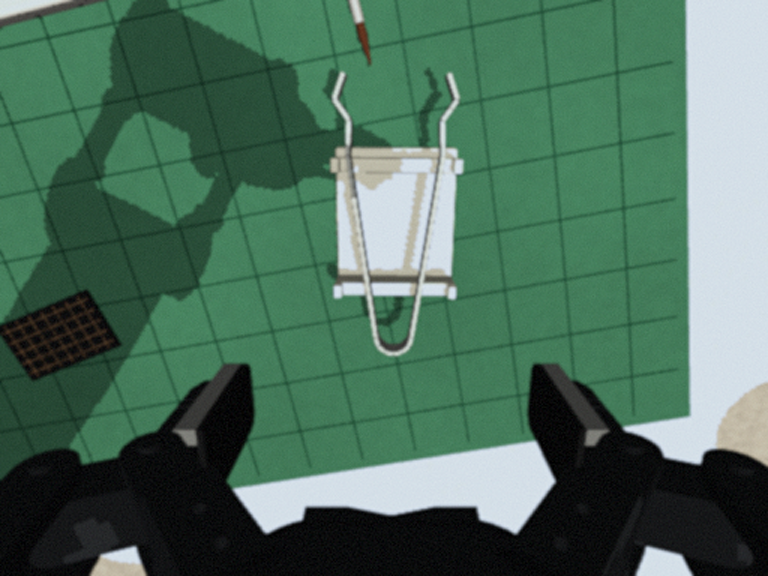

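Run:
```python
from m import sel,rect
from h import *
q=np.load('pics/w_t_cloud.npy').reshape(-1,3)
g=sel(q,(.3,.6),(-.4,-.18),(.0445,.056)); print(rect(g),len(g))
a=np.radians(-11.3); l=(g[:,:2]-[.4426,-.2719])@np.array([[np.cos(a),-np.sin(a)],[np.sin(a),np.cos(a)]])
for x in np.arange(-.1,.11,.01):
  s=l[(l[:,0]>=x)&(l[:,0]<x+.01)]
  if len(s): print(round(x,3),len(s),s[:,1].min().round(4),s[:,1].max().round(4), round((s[:,1].min()+s[:,1].max())/2,4))
print(l[:,0].min(),l[:,0].max())
```

```text
(array([ 447.6, -272.2]), array([ 82.2, 198.2]), 78.66) 1271
-0.1 46 -0.0085 0.0098 0.0006
-0.09 66 -0.014 0.0144 0.0002
-0.08 49 -0.0149 0.0166 0.0008
-0.07 52 -0.0169 0.0177 0.0004
-0.06 47 -0.0177 0.0188 0.0005
-0.05 55 -0.0197 0.0209 0.0006
-0.04 56 -0.0205 0.022 0.0007
-0.03 54 -0.0223 0.024 0.0009
-0.02 60 -0.0235 0.0252 0.0009
-0.01 63 -0.0248 0.0273 0.0012
-0.0 62 -0.0267 0.0281 0.0007
0.01 63 -0.0275 0.0302 0.0013
0.02 63 -0.029 0.0309 0.0009
0.03 67 -0.0307 0.0328 0.001
0.04 66 -0.0322 0.0337 0.0008
0.05 67 -0.0321 0.0345 0.0012
0.06 62 -0.0317 0.0335 0.0009
0.07 74 -0.034 0.036 0.001
0.08 82 -0.0404 0.0418 0.0007
0.09 81 -0.0392 0.0418 0.0013
0.1 36 -0.036 0.0374 0.0007
-0.09413319388314438 0.10406830158413154
```

```bash
python3 -c "
from plan import *
plan([(.4428,-.2711,.12,-.197)])"
```

```text
(0.4428, -0.2711, 0.12, -0.197) -> [0.086, 0.02, 0.859, -0.003, 0.0, 0.006] rows 2.1
```

send_rows(commands=[0.086,0.02,0.4,-0.003,0,0.006,0.086,0.02,0.75,-0.003,0,0.006,0.086,0.02,0.859,-0.003,0,0.006,0.086,0.02,0.859,-0.003,0,0.006,0.086,0.02,0.859,-0.003,0,0.006,0.086,0.02,0.859,-0.003,0,0.006])

```text
time_s: 10.55
eef_pos: [0.4448, -0.2733, 0.1232]
ee_rot: [3.138, -0.005, -0.199]
force: [0.4, 0.9, 0.2]
width: 0.0851
grip_force: 0.0
```

```bash
python3 -c "
from plan import *
plan([(.4428,-.2711,.035,-.197)]);o=telemetry.get_obs();print(o['eef_pos'],o['ee_rot'],o['qvel'])"
```

```text
(0.4428, -0.2711, 0.035, -0.197) -> [-0.019, -0.013, 0.588, 0.002, -0.003, -0.001] rows 1.4 
[ 0.44479192 -0.27327732  0.1231511 ] [ 3.13837597 -0.00501045 -0.19865009] [-0.00057462  0.00386753  0.00994936  0.00012822 -0.00232505 -0.0004349 ]
```

send_rows(commands=[-0.019,-0.013,0.3,0.002,-0.003,0,-0.019,-0.013,0.5,0.002,-0.003,0,-0.019,-0.013,0.588,0.002,-0.003,0,-0.019,-0.013,0.588,0.002,-0.003,0,-0.019,-0.013,0.588,0.002,-0.003,0,-0.019,-0.013,0.588,0.002,-0.003,0])

```text
time_s: 11.3
eef_pos: [0.442, -0.2706, 0.034]
ee_rot: [-3.141, 0.001, -0.199]
force: [-0.5, -0.3, 0.1]
width: 0.0849
grip_force: 0.0
```

```bash
python3 -c "
from plan import *
plan([(.4428,-.2711,.035,-.197)]);o=telemetry.get_obs();print(o['eef_pos'],o['ee_rot'],o['qvel'])"
```

```text
(0.4428, -0.2711, 0.035, -0.197) -> [0.006, 0.002, -0.006, -0.0, 0.001, -0.001] rows 0.0 
[ 0.44201364 -0.27062456  0.03404948] [-3.14096133e+00  1.18598702e-03 -1.98766184e-01] [ 0.00019385  0.00414389  0.00630366 -0.00239904  0.00156997  0.00044661]
```

send_rows(commands=[0,0,0,0,0,0,0,0,0,0,0,0,0,0,0,0,0,0,0,0,0,0,0,0,0,0,0,0,0,0,0,0,0,0,0,0], gripper=45, squeeze=40)

```text
time_s: 12.05
eef_pos: [0.4418, -0.2705, 0.0338]
ee_rot: [-3.141, 0.002, -0.199]
force: [-1.7, 0.6, 5.3]
width: 0.045
grip_force: 6.5
```

send_rows(commands=[0,0,0,0,0,0,0,0,0,0,0,0])

```text
time_s: 12.3
eef_pos: [0.4418, -0.2705, 0.0338]
ee_rot: [-3.141, 0.002, -0.199]
force: [-0.3, 0.1, 5.9]
width: 0.045
grip_force: 6.5
```

send_rows(commands=[0,0,-0.05,0,0,0,0,0,-0.15,0,0,0,0,0,-0.3,0,0,0,0,0,-0.45,0,0,0,0,0,-0.6,0,0,0,0,0,-0.7,0,0,0,0,0,-0.7,0,0,0,0,0,-0.7,0,0,0])

```text
time_s: 13.3
eef_pos: [0.4407, -0.2697, 0.137]
ee_rot: [-3.139, 0.005, -0.199]
force: [0.0, -0.4, -1.3]
width: 0.0448
grip_force: 4.8
```

```bash
python3 -c "
from plan import *
o=telemetry.get_obs();print(o['eef_pos'],o['ee_rot'],o['width'],o['grip_force'])
plan([(.462,-.167,.138,-.1),(.485,-.0675,.138,0)])"
```

```text
[ 0.44067243 -0.26973728  0.13703963] [-3.13923035  0.00501627 -0.19881538] 0.044832287513831455 4.844805848551914
(0.462, -0.167, 0.138, -0.1) -> [0.004, -0.7, -0.005, -0.002, 0.003, -0.063] rows 1.7 
(0.485, -0.0675, 0.138, 0) -> [0.086, -0.675, -0.0, 0.0, 0.0, -0.064] rows 1.6
```

send_rows(commands=[0.001,-0.15,0,0,0,-0.02,0.002,-0.35,-0.003,-0.001,0.002,-0.04,0.004,-0.55,-0.005,-0.002,0.003,-0.055,0.004,-0.7,-0.005,-0.002,0.003,-0.063])

```text
time_s: 13.8
eef_pos: [0.4616, -0.1658, 0.1372]
ee_rot: [3.142, 0.002, -0.099]
force: [-0.5, 0.3, -0.9]
width: 0.0453
grip_force: 4.8
```

send_rows(commands=[0.02,-0.2,0,0,0,-0.02,0.05,-0.4,0,0,0,-0.04,0.08,-0.6,0,0,0,-0.06,0.086,-0.675,0,0,0,-0.064,0.086,-0.675,0,0,0,-0.064,0.086,-0.675,0,0,0,-0.064])

```text
time_s: 14.55
eef_pos: [0.4852, -0.0686, 0.1382]
ee_rot: [3.14, -0.0, -0.0]
force: [-0.0, 0.1, -1.4]
width: 0.0447
grip_force: 4.8
```

Run:
```python
from m import sel,rect
from h import *
f,c,o=wrist('w_v'); print(o['eef_pos'],o['ee_rot'],o['width'],o['grip_force']); np.save('pics/w_v_cloud.npy',c)
im=cv2.imread('pics/w_v.png'); cv2.imwrite('pics/w_v_big.png',cv2.resize(im,(768,576),interpolation=cv2.INTER_CUBIC))
q=c.reshape(-1,3)
v=sel(q,(.63,.72),(-.11,-.02),(.055,.075)); print('cap',len(v),rect(v) if len(v)>3 else '',np.median(v[:,2]))
```

```text
[ 0.48519584 -0.06857128  0.13816353] [ 3.13998598e+00 -1.28514464e-04 -9.32284061e-06] 0.044721233998728356 4.845521949464455
cap 0  nan
  return _methods._mean(a, axis=axis, dtype=dtype,
  ret = ret.dtype.type(ret / rcount)
```

View pics/w_v_big.png

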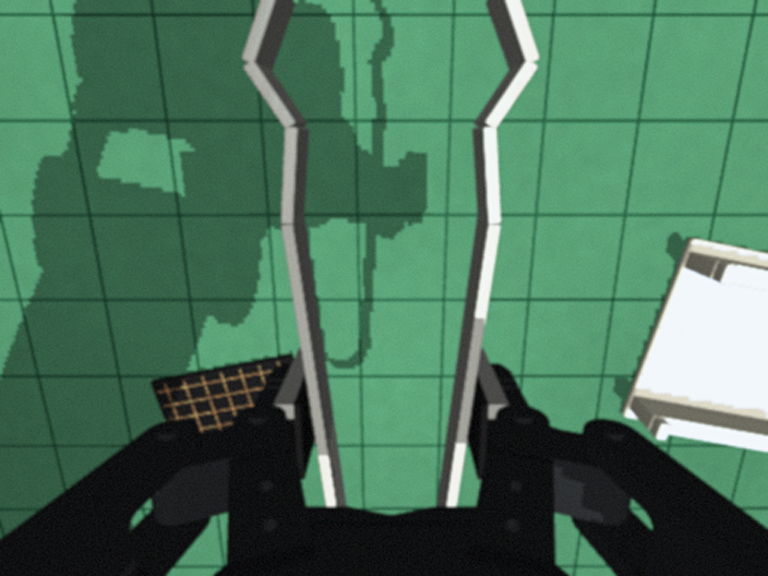

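The tongs hang straight in the grip, with jaws spread at (250,60) and (533,60) in the enlarged wrist view. The vial is out of this view, so I'll measure the held tongs here and cross-check the vial with the fixed cameras.

Run:
```python
from m import *
q=np.load('pics/w_v_cloud.npy').reshape(-1,3)
g=sel(q,(.48,.62),(-.13,-.005),(.12,.18)); print(len(g))
for x in np.arange(.5,.6,.01):
  s=g[(g[:,0]>=x)&(g[:,0]<x+.01)]
  if len(s): l=s[s[:,1]>-.0686]; r=s[s[:,1]<=-.0686]; print(round(x,2),s[:,1].min().round(4),s[:,1].max().round(4),round((s[:,1].min()+s[:,1].max())/2,4),'zmax L/R',np.percentile(l[:,2],[2,98]).round(4),np.percentile(r[:,2],[2,98]).round(4))
for n in('top','scene'):
    f=save(n,n+'1'); p=cloud(f).reshape(-1,3)
    v=sel(p,(.62,.73),(-.11,-.03),(.056,.075)); print(n,'cap',len(v),rect(v),np.median(v[:,2]),v[:,:2].min(0),v[:,:2].max(0))
    v=sel(p,(.62,.73),(-.11,-.03),(.025,.047)); print(n,'body',len(v),rect(v),v[:,:2].min(0),v[:,:2].max(0))
    v=sel(p,(.4,.7),(-.16,-.02),(.13,.18)); print('tongs',len(v),v.min(0),v.max(0))
    v=sel(p,(.4,.54),(.28,.42),(.207,.24)); print('knob',len(v),rect(v))
```

```text
16848
0.5 -0.1196 -0.0204 -0.07 zmax L/R [0.1381 0.154 ] [0.138 0.154]
0.51 -0.094 -0.0449 -0.0695 zmax L/R [0.1381 0.1542] [0.1385 0.1541]
0.52 -0.0951 -0.0439 -0.0695 zmax L/R [0.1383 0.1543] [0.1385 0.1545]
0.53 -0.0959 -0.0432 -0.0696 zmax L/R [0.1386 0.1547] [0.139  0.1546]
0.54 -0.0957 -0.0433 -0.0695 zmax L/R [0.1394 0.1547] [0.1388 0.155 ]
0.55 -0.0946 -0.0443 -0.0695 zmax L/R [0.139  0.1552] [0.1392 0.1551]
0.56 -0.0983 -0.0403 -0.0693 zmax L/R [0.1396 0.1553] [0.1398 0.1556]
0.57 -0.1018 -0.0372 -0.0695 zmax L/R [0.1398 0.1556] [0.1402 0.1556]
0.58 -0.0999 -0.0387 -0.0693 zmax L/R [0.1396 0.1558] [0.1399 0.1559]
0.59 -0.0925 -0.0463 -0.0694 zmax L/R [0.1392 0.144 ] [0.1395 0.144 ]
top cap 64 (array([673.5, -67.9]), array([20.7, 21.6]), 1.82) 0.06352181088470799 [ 0.66316711 -0.07873447] [ 0.68396526 -0.05711416]
top body 17 (array([666.4, -68.2]), array([ 9.1, 23.6]), 3.65) [ 0.66195361 -0.07965741] [ 0.67172395 -0.05615766]
tongs 92 [ 0.40443591 -0.09726388  0.13555772] [ 0.58881269 -0.04952873  0.15632874]
knob 123 (array([469.9, 351.9]), array([13.1, 42.2]), 89.44)
scene cap 118 (array([677.7, -67.5]), array([21.6, 21.8]), 45.26) 0.06410639748258351 [ 0.66582529 -0.07908814] [ 0.68945385 -0.05532717]
scene body 106 (array([684.9, -70.6]), array([24.1, 10.8]), 68.31) [ 0.67546618 -0.08029672] [ 0.69195005 -0.05750434]
tongs 690 [ 0.40140845 -0.12317945  0.13110776] [ 0.59417764 -0.02134487  0.17999673]
knob 80 (array([472.8, 351.5]), array([13.3, 44.3]), 88.65)
```

Run:
```python
from plan import *
from m import sel
q=np.load('pics/w_t_cloud.npy').reshape(-1,3)
g=sel(q,(.3,.6),(-.4,-.18),(.0445,.056)); A=np.c_[g[:,:2],np.ones(len(g))]; print('rest tilt',np.linalg.lstsq(A,g[:,2],rcond=None)[0])
for xa in (.36,.42,.48,.53): s=g[abs(g[:,0]-xa)<.01]; print(xa,np.percentile(s[:,2],[50,95]))
plan([(.488,-.066,.029,0),(.584,-.066,.028,0)])
```

```text
rest tilt [ 0.00175691 -0.00014754  0.04738248]
0.36 [0.04807865 0.04944899]
0.42 [0.04830453 0.04953976]
0.48 [0.04846148 0.04979593]
0.53 [0.04822283 0.04967012]
(0.488, -0.066, 0.029, 0) -> [0.017, -0.019, 0.73, 0.001, -0.0, -0.0] rows 1.8 
(0.584, -0.066, 0.028, 0) -> [0.64, -0.0, 0.007, -0.0, -0.0, -0.0] rows 1.5
```

send_rows(commands=[0.017,-0.019,0.2,0,-0.005,0,0.017,-0.019,0.4,0,-0.01,0,0.017,-0.019,0.6,0,-0.015,0,0.017,-0.019,0.727,0,-0.015,0,0.017,-0.019,0.727,0,-0.015,0,0.017,-0.019,0.727,0,-0.015,0,0.017,-0.019,0.727,0,-0.015,0])

```text
time_s: 15.58
eef_pos: [0.4893, -0.0655, 0.0306]
ee_rot: [3.14, 0.02, 0.0]
force: [-0.3, 0.3, -1.1]
width: 0.0453
grip_force: 4.8
```

Run:
```python
from h import *
from m import sel
f,c,o=wrist('w_v2'); print(o['eef_pos'],o['ee_rot'],o['width'],o['grip_force'])
q=c.reshape(-1,3); m=o['eef_pos'][1]
g=sel(q,(.48,.63),(-.13,-.005),(.022,.06))
for x in np.arange(.5,.62,.01):
  s=g[(g[:,0]>=x)&(g[:,0]<x+.01)]
  if len(s): print(round(x,2),s[:,1].min().round(4),s[:,1].max().round(4),round((s[:,1].min()+s[:,1].max())/2,4),np.percentile(s[:,2],98).round(4))
A=R.from_euler('xyz',o['ee_rot']); print('fwd',(A.inv().apply(np.array([.584,-.066,.029])-o['eef_pos'])/.15).round(3))
```

```text
[ 0.4892881  -0.06553746  0.03062155] [3.13976936e+00 2.02458478e-02 3.76995339e-04] 0.04525695712706825 4.845796076115221
0.5 -0.1021 -0.0311 -0.0666 0.0591
0.51 -0.0907 -0.0422 -0.0665 0.0459
0.52 -0.0915 -0.0413 -0.0664 0.0461
0.53 -0.0925 -0.0405 -0.0665 0.0462
0.54 -0.0929 -0.04 -0.0665 0.0463
0.55 -0.0923 -0.0407 -0.0665 0.0463
0.56 -0.0922 -0.0404 -0.0663 0.0464
0.57 -0.0984 -0.034 -0.0662 0.0465
0.58 -0.0984 -0.034 -0.0662 0.0465
0.59 -0.0946 -0.0385 -0.0665 0.0462
fwd [ 0.632  0.003 -0.002]
```

send_rows(commands=[0.1,0,0,0,0,0,0.25,0.001,-0.001,0,0,0,0.4,0.002,-0.002,0,0,0,0.52,0.003,-0.002,0,0,0,0.6,0.003,-0.002,0,0,0,0.632,0.003,-0.002,0,0,0,0.632,0.003,-0.002,0,0,0,0.632,0.003,-0.002,0,0,0,0.632,0.003,-0.002,0,0,0])

```text
time_s: 16.75
eef_pos: [0.5823, -0.0655, 0.0275]
ee_rot: [3.14, 0.023, 0.001]
force: [-0.2, -0.8, -0.4]
width: 0.0452
grip_force: 4.8
```

Run:
```python
from h import *
from m import sel,rect
f=save('top','top2'); o=telemetry.get_obs(); print(o['eef_pos'],o['ee_rot'],o['force'])
p=cloud(f).reshape(-1,3); v=sel(p,(.62,.73),(-.11,-.03),(.056,.075)); print('cap',len(v),rect(v))
im=cv2.imread('pics/top2.png')[100:260,230:390]; a=cv2.resize(im,(600,600),interpolation=cv2.INTER_CUBIC)
cv2.imwrite('pics/top2c.png',a)
```

```text
[ 0.58237724 -0.06549687  0.02751285] [3.14042534e+00 2.32937654e-02 5.55305350e-04] [ 0.34075187  0.08970869 -0.93821017]
cap 0 (array([0., 0.]), array([0., 0.]), 0.0)
```

View pics/top2c.png

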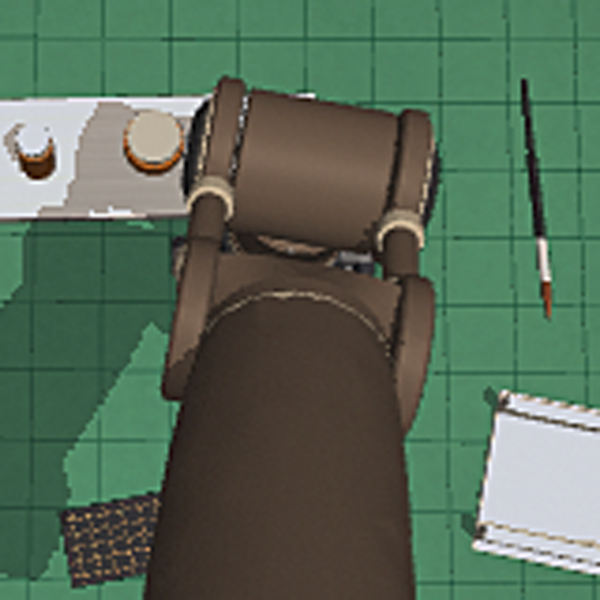

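The arm hides the vial in the top view, so I'll use the scene and wrist views.

Run:
```python
from h import *
from m import sel,rect
f=save('scene','scene2'); p=cloud(f).reshape(-1,3)
v=sel(p,(.62,.73),(-.11,-.03),(.056,.075)); print('cap',len(v),rect(v))
im=cv2.imread('pics/scene2.png')[230:350,170:330]; a=cv2.resize(im,(640,480),interpolation=cv2.INTER_CUBIC)
g,c,o=wrist('w_v3'); q=c.reshape(-1,3); w=sel(q,(.63,.73),(-.11,-.03),(.02,.075)); print('wrist',len(w), w.min(0) if len(w) else '')
cv2.imwrite('pics/s2c.png',a)
```

```text
cap 117 (array([677.3, -67.4]), array([21.2, 21.9]), 65.58)
wrist 11921 [ 0.63001177 -0.10496257  0.02000065]
```

View pics/s2c.png

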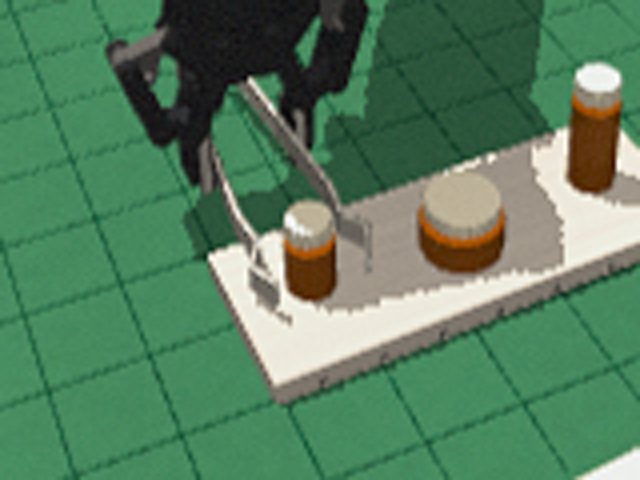

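The vial at (310,250) in the enlarged scene crop stands between the two open jaws at (265,285) and (352,235). I'll get its exact offset from the jaws out of the wrist depth.

Run:
```python
from h import *
from m import sel,rect
f=dict(np.load('pics/w_v3.npz')); o=telemetry.get_obs(); T=np.eye(4); T[:3,:3]=R.from_euler('xyz',o['ee_rot']).as_matrix(); T[:3,3]=o['eef_pos']
q=cloud(f,T@f['tool_from_camera']).reshape(-1,3)
b=sel(q,(.62,.72),(-.085,-.05),(.024,.049)); print('body',len(b),b.min(0),b.max(0))
if len(b):
  u=b[b[:,0]<.676]; A=np.c_[2*u[:,:2],np.ones(len(u))]; s=np.linalg.lstsq(A,(u[:,:2]**2).sum(1),rcond=None)[0]; print('circle',s[:2],np.sqrt(s[2]+s[0]**2+s[1]**2))
b=sel(q,(.62,.72),(-.085,-.05),(.053,.075)); print('cap',len(b),rect(b) if len(b) else '')
g=sel(q,(.55,.72),(-.11,-.02),(.022,.052))
for x in np.arange(.6,.7,.005):
  s=g[(g[:,0]>=x)&(g[:,0]<x+.005)]
  if len(s): print(round(x,3),s[:,1].min().round(4),s[:,1].max().round(4),np.percentile(s[:,2],98).round(4))
```

```text
body 146 [ 0.66324552 -0.07920565  0.02402655] [ 0.67095977 -0.05581111  0.04898838]
circle [ 0.67562173 -0.06776206] 0.012386221118659698
cap 5142 (array([672.2, -67.7]), array([24.1, 16.5]), 89.14)
0.6 -0.0904 -0.0425 0.0429
0.605 -0.0906 -0.0425 0.043
0.61 -0.0908 -0.042 0.0429
0.615 -0.0912 -0.0416 0.0429
0.62 -0.0915 -0.0411 0.0431
0.625 -0.0921 -0.0405 0.0431
0.63 -0.0925 -0.0403 0.0429
0.635 -0.0929 -0.04 0.043
0.64 -0.0925 -0.0404 0.0431
0.645 -0.0918 -0.0407 0.0433
0.65 -0.0914 -0.0415 0.0433
0.655 -0.0909 -0.0418 0.0432
0.66 -0.0933 -0.0391 0.051
0.665 -0.0966 -0.036 0.0511
0.67 -0.0985 -0.0339 0.0501
0.675 -0.0983 -0.0347 0.0434
0.68 -0.0956 -0.0364 0.0433
0.685 -0.0938 -0.0393 0.0427
```

send_rows(commands=[0.015,0.009,-0.011,0,0,0,0.015,0.009,-0.011,0,0,0,0.015,0.009,-0.011,0,0,0])

```text
time_s: 17.27
eef_pos: [0.5853, -0.0669, 0.0293]
ee_rot: [3.14, 0.023, 0.001]
force: [1.1, 0.1, -1.1]
width: 0.0452
grip_force: 4.8
```

send_rows(commands=[0,0,0,0,0,0,0,0,0,0,0,0,0,0,0,0,0,0,0,0,0,0,0,0], gripper=36, squeeze=35)

```text
time_s: 17.77
eef_pos: [0.5852, -0.0669, 0.0292]
ee_rot: [3.14, 0.023, 0.001]
force: [-0.8, -0.1, -1.9]
width: 0.0363
grip_force: 6.3
```

send_rows(commands=[0,0,0,0,0,0,0,0,0,0,0,0,0,0,0,0,0,0,0,0,0,0,0,0,0,0,0,0,0,0,0,0,0,0,0,0], gripper=0)

```text
time_s: 18.52
eef_pos: [0.5852, -0.0669, 0.0292]
ee_rot: [3.14, 0.023, 0.001]
force: [-0.6, -0.5, -1.0]
width: 0.0294
grip_force: 34.8
```

send_rows(commands=[0,0,-0.03,0,0,0,0,0,-0.1,0,0,0,0,0,-0.2,0,0,0,0,0,-0.32,0,0,0,0,0,-0.45,0,0,0,0,0,-0.57,0,0,0,0,0,-0.66,0,0,0,0,0,-0.7,0,0,0,0,0,-0.7,0,0,0,0,0,-0.7,0,0,0])

```text
time_s: 19.77
eef_pos: [0.5869, -0.0666, 0.1333]
ee_rot: [3.141, 0.024, 0.001]
force: [0.3, 0.7, -1.6]
width: 0.0293
grip_force: 34.8
```

Run:
```python
from plan import *
from m import sel,rect
g,c,o=wrist('w_v4'); q=c.reshape(-1,3); print(o['eef_pos'],o['ee_rot'],o['width'],o['grip_force'])
x0=o['eef_pos']
v=sel(q,(.63,.73),(-.11,-.03),(.1,.2)); z=v[:,2]; print(len(v),v.min(0),v.max(0))
top=np.percentile(z,99); cap=v[z>top-.004]; print('captop',top,rect(cap)); A=np.c_[cap[:,:2],np.ones(len(cap))]; print('cap tilt',np.linalg.lstsq(A,cap[:,2],rcond=None)[0])
t=sel(q,(.59,.65),(-.1,-.03),(.12,.17))
for x in(.595,.62,.645): s=t[abs(t[:,0]-x)<.005]; print(x,s[:,1].min(),s[:,1].max(),np.percentile(s[:,2],98))
a=np.r_[x0,0]; b=np.array([.6005,.262,x0[2],np.pi/2])
plan([tuple((a+(b-a)*i/4).round(4).tolist()) for i in range(1,5)])
```

```text
[ 0.58691425 -0.06662687  0.13330537] [3.14065662e+00 2.44224577e-02 5.66700985e-04] 0.029275353374205896 34.77031767368317
9403 [ 0.63000664 -0.08515222  0.12568654] [ 0.69028223 -0.04975055  0.17033713]
captop 0.16964364341487453 (array([675.5, -67.3]), array([23.7, 19.2]), 89.09)
cap tilt [0.00805593 0.00223727 0.16283287]
0.595 -0.09999155588318986 -0.030058045152505562 0.16909790096015112
0.62 -0.08261300096645921 -0.052509210901565254 0.146595162604978
0.645 -0.08259962566569391 -0.05259086674910879 0.14630522646060193
(0.5903, 0.0155, 0.1333, 0.3927) -> [0.023, -0.547, -0.002, -0.002, 0.016, -0.25] rows 2.1 
(0.5937, 0.0977, 0.1333, 0.7854) -> [0.231, -0.498, 0.001, -0.0, -0.001, -0.25] rows 2.1 
(0.5971, 0.1798, 0.1333, 1.1781) -> [0.403, -0.37, -0.0, -0.0, 0.0, -0.25] rows 2.1 
(0.6005, 0.262, 0.1333, 1.5708) -> [0.516, -0.189, -0.0, -0.0, 0.0, -0.25] rows 2.1
```

The vial is held upright in the tongs, with its cap top at z = 0.170. Next I'll swing it to the blower, keeping the tool tilt as it is.

send_rows(commands=[0.003,-0.1,0,0,0,-0.05,0.008,-0.23,0,0,0,-0.11,0.016,-0.39,0,0,0,-0.18,0.023,-0.547,0,0,0,-0.25])

```text
time_s: 20.32
eef_pos: [0.5905, 0.016, 0.133]
ee_rot: [-3.133, 0.023, 0.397]
force: [-0.4, -0.5, -0.7]
width: 0.0294
grip_force: 34.8
```

send_rows(commands=[0.07,-0.16,0,0,0,-0.08,0.15,-0.33,0,0,0,-0.165,0.231,-0.498,0,0,0,-0.25])

```text
time_s: 20.7
eef_pos: [0.5938, 0.0984, 0.1328]
ee_rot: [-3.125, 0.018, 0.79]
force: [-0.8, -0.4, -0.5]
width: 0.0297
grip_force: 34.8
```

send_rows(commands=[0.13,-0.12,0,0,0,-0.08,0.26,-0.24,0,0,0,-0.165,0.403,-0.37,0,0,0,-0.25])

```text
time_s: 21.08
eef_pos: [0.5972, 0.1802, 0.1326]
ee_rot: [-3.12, 0.011, 1.183]
force: [0.2, 0.4, -0.2]
width: 0.0289
grip_force: 34.8
```

send_rows(commands=[0.17,-0.06,0,0,0,-0.08,0.31,-0.12,0,0,0,-0.15,0.43,-0.16,0,0,0,-0.21,0.516,-0.189,0,0,0,-0.25,0.516,-0.189,0,0,0,-0.25,0.516,-0.189,0,0,0,-0.25,0.516,-0.189,0,0,0,-0.25])

```text
time_s: 21.95
eef_pos: [0.6011, 0.2611, 0.1331]
ee_rot: [-3.118, 0.002, 1.57]
force: [-0.0, 0.8, -1.7]
width: 0.0291
grip_force: 34.8
```

```bash
cat > chk.py <<'E'
from h import *
from m import sel,rect
import sys
g,c,o=wrist(sys.argv[1]); q=c.reshape(-1,3); x0=o['eef_pos']; print(x0,o['ee_rot'],o['width'],o['grip_force'])
A=R.from_euler('xyz',o['ee_rot'])
v=sel(q,(x0[0]-.02,x0[0]+.02),(x0[1]+.05,x0[1]+.13),(x0[2]-.01,x0[2]+.06)); top=np.percentile(v[:,2],99); cap=v[v[:,2]>top-.004]
print('cap',top,rect(cap),cap[:,:2].min(0),cap[:,:2].max(0)); M=np.c_[cap[:,:2],np.ones(len(cap))]; print('tilt',np.linalg.lstsq(M,cap[:,2],rcond=None)[0][:2])
cx=(cap[:,0].min()+cap[:,0].max())/2; p=np.array([cx,cap[:,1].min()+.0117,top-.046+.0205]); print('vial mid-ish',p)
t=np.array([.6005,.3525,.108]); print('shift',(A.inv().apply(t-p)/.15).round(3))
E
python3 chk.py w_v5
```

```text
[0.60106978 0.26112848 0.13311793] [-3.11826106e+00  1.73224611e-03  1.57025872e+00] 0.029139229880619892 34.80227708816528
cap 0.171498311682137 (array([602.5, 347.2]), array([19.1, 23.7]), 88.85) [0.59071461 0.337621  ] [0.61442759 0.35692697]
tilt [-0.02114006  0.0274235 ]
vial mid-ish [0.6025711  0.349321   0.14599831]
shift [ 0.022 -0.008  0.254]
```

The yaw left a 1.3° lean, because it kept the tool axis fixed in the world. I'll correct the tilt together with the final shift.

```bash
cat >> chk.py <<'E'
B=R.from_euler('xyz',[np.pi,.024,np.pi/2]); off=A.inv().apply(p-x0); tcp=t-B.apply(off)
print('row',np.r_[A.inv().apply(tcp-x0)/.15,(A.inv()*B).as_rotvec()/(np.pi/2)].round(3))
E
python3 chk.py w_v6
```

```text
[0.60114273 0.26122199 0.13325162] [-3.11847931e+00  1.54796323e-03  1.57035316e+00] 0.029233036927543893 34.80285465717316
cap 0.1716603812978271 (array([602.6, 347.4]), array([19.2, 23.8]), 89.06) [0.59070483 0.33773816] [0.61449076 0.35711574]
tilt [-0.02278177  0.03095535]
vial mid-ish [0.60259779 0.34943816 0.14616038]
shift [ 0.021 -0.008  0.255]
row [ 0.019 -0.006  0.242 -0.015 -0.014 -0.   ]
```

send_rows(commands=[0.005,-0.002,0.06,-0.005,-0.005,0,0.01,-0.004,0.14,-0.01,-0.01,0,0.015,-0.006,0.2,-0.015,-0.014,0,0.019,-0.006,0.242,-0.015,-0.014,0,0.019,-0.006,0.242,-0.015,-0.014,0,0.019,-0.006,0.242,-0.015,-0.014,0,0.019,-0.006,0.242,-0.015,-0.014,0,0.019,-0.006,0.242,-0.015,-0.014,0])

```text
time_s: 23.05
eef_pos: [0.5998, 0.2648, 0.0976]
ee_rot: [3.14, 0.023, 1.572]
force: [-0.6, 0.0, -0.5]
width: 0.0295
grip_force: 34.8
```

```bash
python3 chk.py w_v7
python3 - <<'E'
from h import *
f=save('scene','scene3'); save('top','top3')
im=cv2.imread('pics/scene3.png'); cv2.imwrite('pics/s3c.png',cv2.resize(im[110:290,200:440],(800,600),interpolation=cv2.INTER_CUBIC))
E
```

```text
[0.59979092 0.26477645 0.09760506] [3.14003436 0.02300037 1.57158804] 0.029516590972235072 34.79958415031433
cap 0.13402254798847643 (array([600.3, 351.7]), array([19.2, 23.7]), 89.17) [0.58840585 0.34207771] [0.61215702 0.36138229]
tilt [0.00078189 0.0112068 ]
vial mid-ish [0.60028143 0.35377771 0.10852255]
shift [-0.008  0.001  0.004]
row [-0.009  0.001  0.003  0.001 -0.001  0.001]
```

View pics/s3c.png

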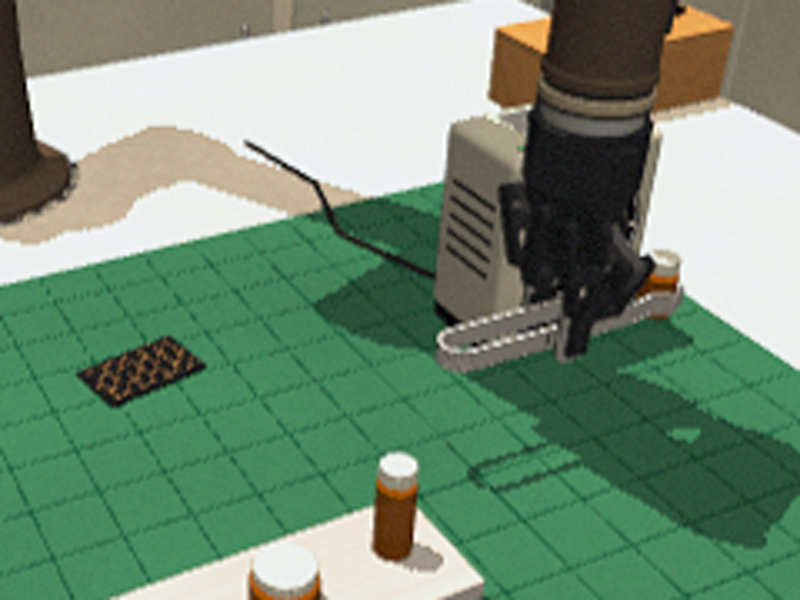

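The vial at (662,285) is upright in the tongs in front of the grille, and the tall vial and jar are still in place. The offset from the target is about 1 mm, so I'm handing in.

```bash
python3 -c "
from station import job; print(job.job_done())"
```

```text
the job is handed in; nothing more can be done
None
```

The blower's start knob was turned to its stop and sprang back. The short vial is held upright in the tongs about 8 cm in front of the outlet, level with its centre to within about 1–2 mm. The job was handed in at about 23 s with no verdict shown.

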